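Refit the drain insert in the sink tray and stand the soap pump on it

TASK

Put the sink tray back in order: seat the loose steel drain insert in the tray's rectangular pocket, square and flat on the pocket floor, and then stand the soap bottle with the pump upright on it, wholly on the ribbed part on either side of the upright fin. Set both down gently rather than dropping them, keep the bottle upright throughout, and leave the other things where they are.

Things in the scene. Friction and masses are not known exactly. Their poses are not given: they have to be found in the camera images.
- tray: Heavy grey concrete tray fixed to the counter, a flat rounded rectangle 273 (its x) x 115 (its y) x 20 mm high, with a rectangular pocket in the middle. Origin: centre of the underside; z up.
- pocket (a point): Centre of the floor of the tray's pocket, 9 mm above the counter; axes as the tray's. The pocket is 154 mm along x, 84 mm along y and 11 mm deep with slightly bevelled upper edges. It is symmetric: the insert may go in either way round (half a turn).
- insert: Loose steel drain insert, 0.3 kg: flat plate 150 (x) x 80 (y) x 14 mm; its lowest 5 mm is 5 mm shorter and narrower (lead-in). Upright fin in the middle of its top to hold it by: 12 mm thick in x, 70 mm long in y, 14 to 44 mm above the underside. Dark rib lines mark the bays either side of it. Origin: centre of the underside. Seated, it stands 3 mm proud of the tray.
- bay_a (a point): Centre of the top surface of the insert's bay on its +x side, 40.5 mm from the insert's centre, 14 mm above its underside.
- bay_b (a point): The same for the bay on its -x side.
- bottle: Loose pale glass soap bottle with steel pump, 0.35 kg: jar 56 mm across, steel lid 52 mm across at 85-99 mm height, stem to 110 mm, then an upright cylindrical pump head 22 mm across from 110 to 146 mm. A spout 8 mm thick, 139 mm high, leaves the head towards the bottle's -x, reaching 49 mm from the axis. Origin: centre of the underside, z up.
- pump_head (a point): Middle of the pump head on the bottle's axis, 128 mm above its underside, where it can be gripped (fingers closing along the bottle's y, clear of the spout).
- jar: Bystander: the same glass jar with a steel lid but no pump, 56 mm across, 99 mm high. Origin under its centre.
- mug: Bystander: blue mug 76 mm across, 85 mm high, handle at its +y.
- bowl: Bystander: white bowl 120 mm across, 50 mm high.
- tumbler: Bystander: steel tumbler 66 mm across, 80 mm high.
- brush: Bystander: wooden brush lying on the counter.
- soap_dish: Bystander: wooden soap dish 110 x 75 mm with a bar of soap fixed on it, 34 mm high.
Mind the look-alikes: they are no part of the job. What is shaped like the bottle but orange or pink is not meant.

How it is judged:
By the outcome, as a careful person would: the job done as asked, in the order asked, and still so for the second after the job is handed in, with the robot touching nothing.
It also fails if it takes over 54 s, if anything falls off the work surface, if the arm or the gripper's body presses on something with over 40 N, if the wrist force passes 120 N, or if a joint passes its speed limit or range.

ROBOT

A 7-joint arm with a two-finger parallel gripper is mounted at the origin on the work surface. World frame = base frame: x ahead of the robot, y to its left, z up, the work surface at z = 0. Lengths are in mm, angles in rad, forces in N, time in s.
With the tool pointing down it reaches from about 400 to 925 mm from the base axis. Payload 5.6 kg.
Tool frame: the origin (TCP) lies midway between the tips of the shut fingers; the grasp point (between the pads) lies 19 mm behind it; z points along the fingers, y is the line along which they close (so a half turn about z gives the same grasp; the last joint's range is limited). The gripper opens to 85 mm and grips with 20 to 120 N. Pads are 22 mm wide; open, the fingers measure 114 mm over their backs; the gripper's body (76 mm by 85 mm) begins 54 mm behind the grasp point. The pads swing forward as they close: fully open they stand 13 mm farther back than shut.
Start: joints at [-0.043, 0.468, -0.012, 1.603, 0.006, 1.071, -0.056], TCP at [650.006, -0.043, 231.29] pointing down, gripper open.
Joint ranges: [-2.53, 2.53], [-0.31, 2.02], [-1.57, 1.55], [0.28, 2.44], [-1.29, 4.43], [0.15, 1.84], [-2.92, 2.92]. Speed limits (rad/s): [2.57, 2.57, 3.14, 3.14, 3.14, 3.14, 3.14].

INTERFACE

Orientations are given as a rotation vector (axis times angle).
In Python, from bench import manip gives the robot as it stands. The module is installed in compiled form; this text tells all that it offers.
- The arm moves only by the tool play_rows, never from a script. Its argument "targets" is a list of rows, each a list of 3 entries, a list of its own where there are three numbers: the shift along the tool's x, y, z normalised to -1 to 1, where 1 is 0.1 m, then the turn, a rotation vector about the tool's x, y, z normalised to -1 to 1, where 1 is 180 degrees, then the closure, from -1 (fully open) to 1 (shut). In form: [[[dx, dy, dz], [rx, ry, rz], jaw], ...]. A call has exactly 8 rows; each row is the pose to reach, as a shift and turn from the pose commanded when the call began, along the tool's axes at that moment, turning the shorter way round; what a row does not reach only later rows make up. A row lasts 1/10 s, in which the tool goes at most 50 mm and 8.59 degrees, less where a joint would pass 70% of its speed; a pose out of reach is approached as far as the arm can. A call with a number of a shift or a turn outside -1 to 1 is refused whole. A call with a gripper value outside its range is refused whole. The fingers move at their own pace and stop on an object; "squeeze" is the grip in N (left out, the last holds). Time passes only in rows, so rows that repeat a pose let the fingers close, or fill a call up. It gives the time, the measured TCP pose, the force, the opening and the grip force at its end, in the units of the state.
- manip.sense(): the state, without advancing time (a new reading comes with each control period).
- manip.grab_frame(name): name is "scene" or "side" or "wrist"; returns (picture, depth): 480x640x3 uint8, red, green, blue; 480x640 float32, mm along the optical axis (not along the pixel's ray), 0 where there is no reading.
- manip.camera_info(name): a dict with "fx", "fy", "cx", "cy" (pixels), "R" (3x3) and "t" (3): a world point X has camera coordinates R X + t. Camera axes: x right, y down, z forward; pixel columns grow to the right and rows downward; lengths in mm; the calibration is good to about 2 mm. A picture is of the moment at which its call begins: read the wrist's pose just before it. camera_info takes no time and is no camera call; for the wrist camera it gives the pose at the moment of the call.
- manip.sign_off(): hands the job in; it is judged then, once.
The state is a dict: "t": time; "joints": joint angles; "qd": joint speeds; "effort": joint torques, N m; "tool_pos": TCP position; "eef_rot": TCP orientation; "ft_force": force on the tool from outside, world axes, zero at the start; "torque": the same for the moment, N m; "finger_gap": finger opening in mm; "grip_force": force on a finger pad.
Only numpy, scipy, OpenCV 4.12 (cv2) and the standard library are available. Lean on these libraries where they do the work, as an engineer would, in place of code of your own. Each camera call takes 0.05 s, during which the arm holds its last target. There are 200 camera calls.

## Working session

There is one attempt and no reset: what is moved stays moved. The work goes in short steps, Python scripts to look and compute and a tool call to move; the robot and the scene stay as the last step left them, time stands still between calls to the robot, and variables do not carry over. Pictures are saved under pics/ and viewed, at most 10 in all, crops included, and the job is handed in when it is done.

Besides the shell and the picture viewer there is one more tool, called after "Request:" in YAML: its name, and indented under it one key for each argument. play_rows: Moves the arm, as the interface text tells. Its arguments: {"type":"object","properties":{"targets":{"type":"array"},"squeeze":{"type":"number"}},"required":["targets"]}

```bash
mkdir -p pics; python3 - <<'E'
from bench import manip
import numpy as np,cv2
for n in ("scene","side"):
    p,d=manip.grab_frame(n); np.savez(n+".npz",p=p,d=d)
    cv2.imwrite(f"pics/{n}0.png",p[:,:,::-1])
    c=manip.camera_info(n); print(n,c)
s=manip.sense();print(s)
E
```

```text
scene {'fx': 439.7307301986248, 'fy': 439.7307301986248, 'cx': 317.1599741917906, 'cy': 238.83760450653176, 'R': array([[ 0.81889402,  0.57390088, -0.00709715],
       [ 0.38160725, -0.5536651 , -0.74015597],
       [-0.42870561,  0.60340098, -0.67239777]]), 't': array([-449.78613535,  -90.2144962 , 1538.55414071])}
side {'fx': 520.5879672296131, 'fy': 520.5879672296131, 'cx': 324.4096423693095, 'cy': 240.22648113980915, 'R': array([[ 0.94866825, -0.31622648,  0.00541851],
       [-0.15826661, -0.48948788, -0.85752743],
       [ 0.27382518,  0.81265148, -0.5144097 ]]), 't': array([-488.07823634,  203.22059253, 1158.33532172])}
{'t': 0.1, 'joints': array([-0.04298197,  0.46830727, -0.01161739,  1.6035004 ,  0.00601273,
        1.07141271, -0.05629601]), 'qd': array([ 0.00041018, -0.00288029,  0.00091482, -0.00143865,  0.00089528,
       -0.00059707,  0.00023139]), 'effort': array([ 1.06754396e-03, -5.33521950e+01,  2.19214533e-02, -2.51963443e+01,
        1.15740488e-02,  4.25570266e-03,  1.47225879e-06]), 'tool_pos': array([ 6.49510073e+02, -7.15702251e-02,  2.30434703e+02]), 'eef_rot': array([-2.22077260e+00, -2.22064038e+00,  1.89698450e-03]), 'ft_force': array([-0.70747378,  0.2598342 ,  1.13241945]), 'torque': array([ 0.04985654,  0.0018658 , -0.02159786]), 'grip_force': 0.0, 'finger_gap': 85.36092060205151}
```

View pics/scene0.png

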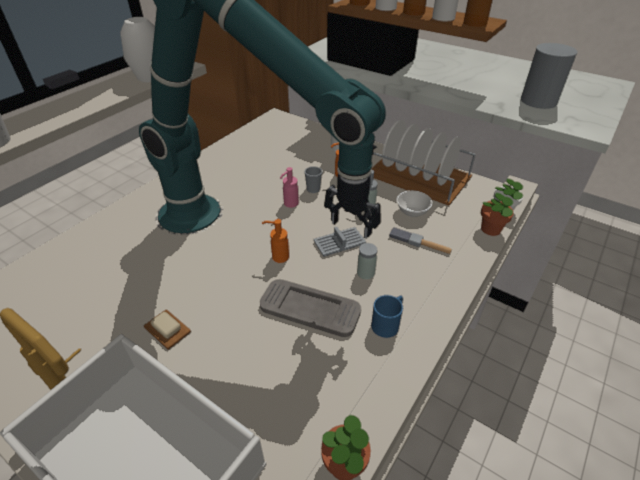

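View pics/side0.png

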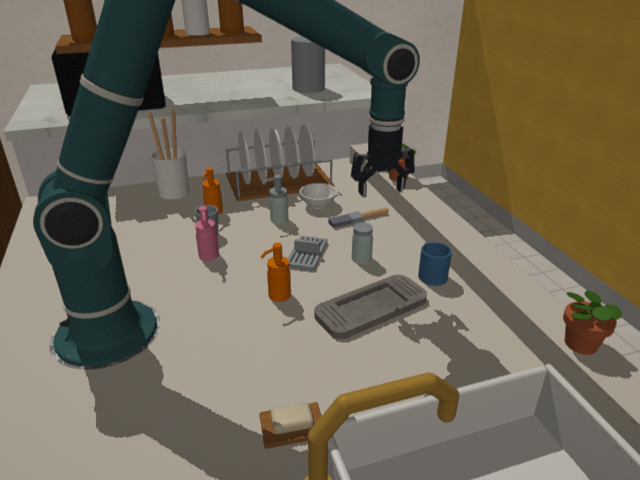

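```bash
cat > h.py <<'E'
from bench import manip
import numpy as np,cv2
def world(n,u,v,d,c=None):
    c=c or manip.camera_info(n)
    X=np.stack([(u-c["cx"])/c["fx"]*d,(v-c["cy"])/c["fy"]*d,d+0*u],-1)
    return (X-c["t"])@c["R"]
def cloud(n,d,c=None):
    v,u=np.mgrid[:480,:640].astype(float)
    return world(n,u,v,d,c)
E
python3 - <<'E'
from h import *
f=np.load("side.npz");p,d=f["p"],f["d"]
cv2.imwrite("pics/crop1.png",cv2.resize(p[150:340,200:450,::-1],None,fx=3.1,fy=3.1,interpolation=cv2.INTER_CUBIC))
W=cloud("side",d)
for k,(u,v) in dict(lid_jar=(362,229),jar=(362,245),btl=(279,208),btlhead=(278,184),fin=(308,245),insL=(296,262),traymid=(372,305),mug=(435,262),org=(279,280),bowl=(318,192),brush=(360,216),pink=(207,240)).items(): print(k,W[v,u].round())
for n in("side","scene"):
    f=np.load(n+".npz");W=cloud(n,f["d"]);
    # top-view occupancy: all objects above counter in region
    m=(f["d"]>0)&(W[...,2]>7)&(W[...,2]<170)&(W[...,0]>300)&(W[...,0]<1000)&(abs(W[...,1])<420)
    P=W[m];g=np.zeros((420,350,),np.uint8)
    ix=((420-P[:,1])/2).astype(int);iy=((1000-P[:,0])/2).astype(int)
    o=np.argsort(P[:,2]);T=np.zeros((350,420,3),np.uint8);T[iy[o],ix[o]]=f["p"][m][o][:,::-1]
    cv2.imwrite(f"pics/top_{n}.png",T)
a=cv2.imread("pics/top_side.png");b=cv2.imread("pics/top_scene.png")
cv2.imwrite("pics/top.png",cv2.resize(np.hstack([a,b]),(800,333)))
E
```

```text
lid_jar [647.  89. 101.]
jar [643.  76.  60.]
btl [491. 361.  53.]
btlhead [494. 374. 125.]
fin [521. 162.  33.]
insL [474. 117.  15.]
traymid [ 598. -105.    7.]
mug [775. -73.  73.]
org [396. -16.  64.]
bowl [656. 492.  21.]
brush [728. 297.  19.]
pink [260. 217.  66.]
```

View pics/crop1.png

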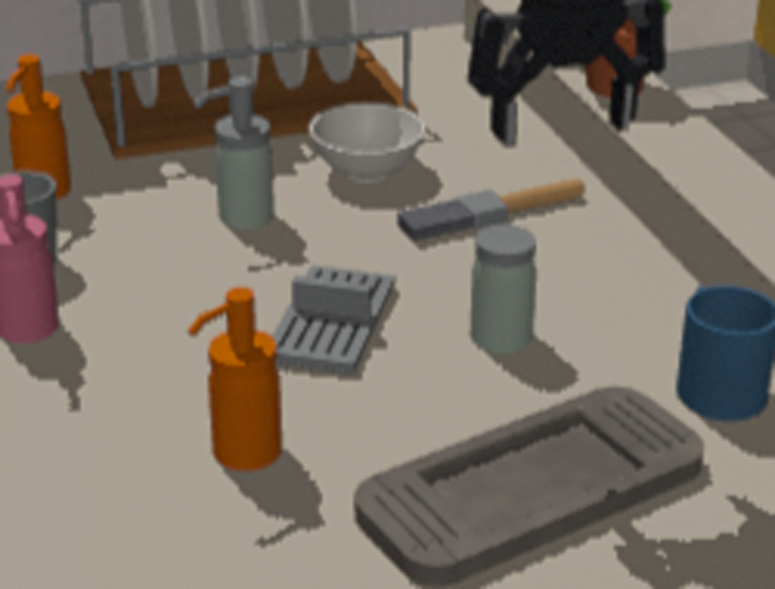

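View pics/top.png

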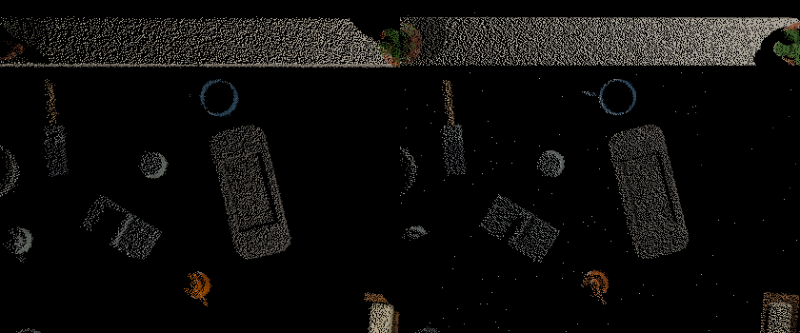

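The pale pump bottle is at side (279,203). The look-alikes are the orange bottles at (279,275) and (212,193), the pink one at (207,238), and the jar without a pump at (362,243). Only the first is pale with a pump, and the crop at (245,150) confirms it. The insert is at (308,252) and the tray at (372,305). The top view shows both of them rotated and lying flat.

```bash
python3 - <<'E'
from h import *
for n in("side","scene"):
    f=np.load(n+".npz");W=cloud(n,f["d"]).reshape(-1,3);W=W[f["d"].ravel()>0]
    def sel(c,r,z0,z1): return W[(np.hypot(W[:,0]-c[0],W[:,1]-c[1])<r)&(W[:,2]>z0)&(W[:,2]<z1)]
    cnt=sel((450,60),60,-15,15);print(n,"counter z",np.median(cnt[:,2]).round(1))
    for k,c,r,z0,z1 in(("tray",(605,-103),160,13,30),("insert",(521,162),100,8,60),("fin",(521,162),60,27,60),("head",(497,378),60,112,160),("jar",(650,89),40,80,110),("bottle body",(497,378),50,20,80)):
        P=sel(c,r,z0,z1)
        if len(P)<5: print(k,len(P));continue
        r_=cv2.minAreaRect(P[:,:2].astype(np.float32));print(k,len(P),np.round(r_[0],1),np.round(r_[1],1),round(r_[2],1),"z",np.percentile(P[:,2],[5,50,95]).round(1))
E
```

```text
side counter z 0.2
tray 2357 [ 610.  -101.5] [304.8 122.4] 14.7 z [14.9 19.7 22.4]
insert 921 [518.7 165.4] [156.3  81.1] 58.3 z [10.7 14.8 43.3]
fin 182 [517.2 164.2] [16.5 70.7] 59.3 z [28.5 39.  45.7]
head 132 [480.6 378.8] [62.4 28.2] 24.8 z [114.5 135.2 146. ]
jar 256 [652.8  96.8] [53.5 50.3] 80.2 z [ 82.2  97.9 101. ]
bottle body 326 [491.2 370.8] [35.9 54.5] 75.9 z [23.2 51.8 77.3]
scene counter z 2.0
tray 2262 [ 596.  -101.1] [274.5 121.6] 13.5 z [14.  21.1 24.5]
insert 891 [518.2 154.2] [177.5  98. ] 58.3 z [11.6 16.2 44.3]
fin 110 [517.9 169.5] [15.  75.3] 57.9 z [29.7 43.  48.2]
head 32 [502.9 388.2] [ 8.5 24.3] 18.5 z [114.7 133.6 150. ]
jar 252 [654.8 101.9] [49.3 50.4] 88.4 z [ 83.  100.  103.3]
bottle body 88 [518.4 382.1] [46.  13.4] 75.4 z [30.8 59.1 77.8]
```

Request:
play_rows:
  targets:
    - [[0.5,-0.5,-0.1],[0,0,0],-1]
    - [[1.0,-1.0,-0.3],[0,0,0],-1]
    - [[1.0,-1.0,-0.5],[0,0,0],-1]
    - [[1.0,-1.0,-0.5],[0,0,0],-1]
    - [[1.0,-1.0,-0.5],[0,0,0],-1]
    - [[1.0,-1.0,-0.5],[0,0,0],-1]
    - [[1.0,-1.0,-0.5],[0,0,0],-1]
    - [[1.0,-1.0,-0.5],[0,0,0],-1]

```text
t: 0.9
tool_pos: [550.2, 98.8, 280.2]
eef_rot: [-2.223, -2.219, 0.003]
ft_force: [-0.1, -0.6, -0.1]
finger_gap: 85.5
grip_force: 0.0
```

```bash
python3 - <<'E'
from h import *
c=manip.camera_info("wrist");s=manip.sense()
p,d=manip.grab_frame("wrist"); np.savez("w1.npz",p=p,d=d,**c)
R=cv2.Rodrigues(s["eef_rot"])[0]
print((-c["R"].T@c["t"]-s["tool_pos"]).round(1), (c["R"]@R).round(3), c["fx"])
cv2.imwrite("pics/w1.png",p[:,:,::-1])
E
```

```text
[1.00e-01 7.33e+01 1.42e+02] [[ 0.001  1.    -0.001]
 [-0.957  0.    -0.29 ]
 [-0.29   0.001  0.957]] 380.41261071895303
```

View pics/w1.png

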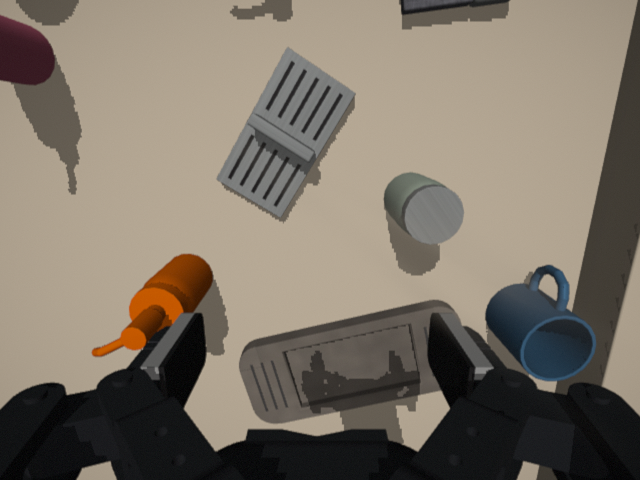

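```bash
cat >> h.py <<'E'
def ortho(p,c,cen,ang,z,L,H,s):
    "rectified picture of plane z, x to the right along ang(deg), centred at cen"
    a=np.radians(ang);ex=np.array([np.cos(a),np.sin(a)]);ey=np.array([-ex[1],ex[0]])
    v,u=np.mgrid[:int(H*s),:int(L*s)].astype(float)
    X=cen+((u/s-L/2)[...,None]*ex)+((H/2-v/s)[...,None]*ey)
    X=np.dstack([X,z+0*u]);C=X@np.array(c["R"]).T+c["t"]
    return cv2.remap(p,(C[...,0]/C[...,2]*c["fx"]+c["cx"]).astype(np.float32),(C[...,1]/C[...,2]*c["fy"]+c["cy"]).astype(np.float32),cv2.INTER_CUBIC)
E
python3 - <<'E'
from h import *
f=np.load("w1.npz");p=f["p"];c={k:f[k] for k in("fx","fy","cx","cy","R","t")}
a=ortho(p,c,np.array([518.,165]),58.5,14,190,72*1.5,4)
b=ortho(p,c,np.array([597.,-101]),13.5,20,190,108,4)
g=np.vstack([a,b])[:,:,::-1].copy()
b2=cv2.convertScaleAbs(g,alpha=1.0)
for x in range(0,760,40):
    cv2.line(b2,(x,428),(x,436),(0,0,255),1)
print(b2.shape)
b2=cv2.resize(b2,None,fx=600/864,fy=600/864,interpolation=cv2.INTER_AREA)
cv2.imwrite("pics/o1.png",b2)
W=cloud("wrist",f["d"],c)
for (u,v) in ((300,85),(260,175),(265,330+45),(435,340),(380,345),(330,280)): print(u,v,W[v,u].round(1))
E
```

```text
(864, 760, 3)
300 85 [533.7 216.4  14. ]
260 175 [489.8 128.   12.6]
265 375 [ 486.3 -114.1   20.4]
435 340 [592.7 100.5 301.2]
380 345 [628.  -79.8   8.3]
330 280 [565.8   3.2   0.6]
```

View pics/o1.png

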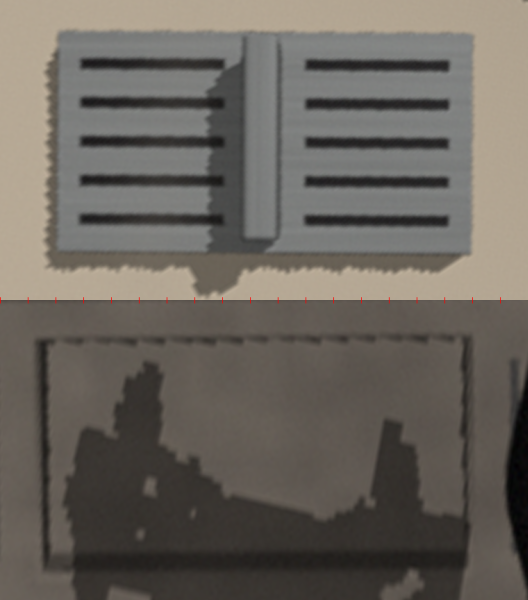

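The wrist view shows the insert at (286,135) and the pocket at (350,365). Rectified, the insert is about (516,167) at 58°, and the pocket about (594,-103) at 14°. I'll take one closer look at each from the same relative pose, so any camera bias cancels.

Request:
play_rows:
  targets:
    - [[0.1,0.02,0.1],[0,0,-0.04],-1]
    - [[0.2,0.05,0.3],[0,0,-0.085],-1]
    - [[0.3,0.08,0.5],[0,0,-0.13],-1]
    - [[0.42,0.08,0.5],[0,0,-0.18],-1]
    - [[0.42,0.08,0.5],[0,0,-0.225],-1]
    - [[0.42,0.08,0.5],[0,0,-0.27],-1]
    - [[0.42,0.08,0.5],[0,0,-0.323],-1]
    - [[0.42,0.08,0.5],[0,0,-0.323],-1]

```text
t: 1.75
tool_pos: [558.2, 141.4, 230.7]
eef_rot: [-0.862, -3.02, 0.0]
ft_force: [0.6, -0.8, 0.0]
finger_gap: 85.5
grip_force: 0.0
```

```bash
cat >> h.py <<'E'
def snap(name):
    for _ in range(1): manip.grab_frame("wrist")
    s=manip.sense();c=manip.camera_info("wrist");p,d=manip.grab_frame("wrist")
    np.savez(name+".npz",p=p,d=d,tp=s["tool_pos"],er=s["eef_rot"],**c)
    a=cv2.Rodrigues(s["eef_rot"])[0];print(name,s["t"],s["tool_pos"].round(1),"yaw of tool y",np.degrees(np.arctan2(a[1,1],a[0,1])).round(2),"z axis",a[:,2].round(4))
    return p,d,c
def edges(p,c,cen,ang,z,hx,hy,rng=8,s=5,dbg=None):
    "line fits on the 4 sides of a rectangle (half sizes hx,hy): offset at mid (mm) and slope (deg)"
    L,H=2*hx+50,2*hy+50
    g=cv2.GaussianBlur(ortho(p,c,cen,ang,z,L,H,s),(0,0),2).astype(float).sum(2)
    gx=np.gradient(g,axis=1);gy=np.gradient(g,axis=0);out={}
    for k,(G,ax,sg,h,w) in dict(px=(gx,0,1,hx,hy),mx=(gx,0,-1,hx,hy),py=(gy,1,1,hy,hx),my=(gy,1,-1,hy,hx)).items():
        T=[];E=[]
        for t in np.arange(-w*0.85,w*0.85,1.5):
            o=np.arange(-rng,rng,1/s)+h*sg
            u=((o if ax==0 else t)+L/2)*s+0*o; v=(H/2-(t if ax==0 else o))*s+0*o
            q=abs(cv2.remap(G.astype(np.float32),u.astype(np.float32)[None],v.astype(np.float32)[None],cv2.INTER_LINEAR)[0])
            T.append(t);E.append(o[q.argmax()])
        T,E=np.array(T),np.array(E);m=abs(E-np.median(E))<3
        for _ in range(4):
            f=np.polyfit(T[m],E[m],1);r=E-np.polyval(f,T);m=abs(r)<max(.5,1.5*np.std(r[m]))
        out[k]=(round(f[1],2),round(np.degrees(np.arctan(f[0]))*(-1 if ax==0 else 1),2),int(m.sum()),round(np.std(r[m]),2))
    return out
E
python3 - <<'E'
from h import *
p,d,c=snap("w2")
print(edges(p,c,np.array([515.6,166.9]),58.2,14,75,40))
a=ortho(p,c,np.array([515.6,166.9]),58.2,14,190,108,4)
cv2.imwrite("pics/o2.png",a[:,:,::-1])
E
```

```text
w2 1.8 [558.1 141.4 230.8] yaw of tool y 58.01 z axis [-8.e-04 -0.e+00 -1.e+00]
{'px': (np.float64(74.65), np.float64(-0.16), 37, np.float64(0.23)), 'mx': (np.float64(-78.41), np.float64(-0.31), 28, np.float64(0.27)), 'py': (np.float64(39.97), np.float64(-0.11), 85, np.float64(0.11)), 'my': (np.float64(-43.72), np.float64(-0.14), 43, np.float64(0.24))}
```

Request:
play_rows:
  targets:
    - [[-0.3,0.2,0],[0,0,0.04],-1]
    - [[-0.6,0.5,0],[0,0,0.085],-1]
    - [[-0.9,0.8,0],[0,0,0.13],-1]
    - [[-1,1,0],[0,0,0.18],-1]
    - [[-1,1,0],[0,0,0.244],-1]
    - [[-1,1,0],[0,0,0.244],-1]
    - [[-1,1,0],[0,0,0.244],-1]
    - [[-1,1,0],[0,0,0.244],-1]

```text
t: 2.65
tool_pos: [695.7, 174.1, 231.1]
eef_rot: [1.929, 2.479, -0.001]
ft_force: [0.2, -0.7, 0.4]
finger_gap: 85.4
grip_force: 0.0
```

Request:
play_rows:
  targets:
    - [[-0.3,-0.17,0],[0,0,0],-1]
    - [[-0.6,-0.34,0],[0,0,0],-1]
    - [[-0.9,-0.5,0],[0,0,0],-1]
    - [[-1,-0.56,0],[0,0,0],-1]
    - [[-1,-0.56,0],[0,0,0],-1]
    - [[-1,-0.56,0],[0,0,0],-1]
    - [[-1,-0.56,0],[0,0,0],-1]
    - [[-1,-0.56,0],[0,0,0],-1]

```text
t: 3.45
tool_pos: [666.1, 65.5, 231.1]
eef_rot: [-1.926, -2.481, -0.001]
ft_force: [-0.6, -0.1, 0.0]
finger_gap: 85.6
grip_force: 0.0
```

Request:
play_rows:
  targets:
    - [[-0.3,-0.17,0],[0,0,0],-1]
    - [[-0.6,-0.34,0],[0,0,0],-1]
    - [[-0.9,-0.5,0],[0,0,0],-1]
    - [[-1,-0.56,0],[0,0,0],-1]
    - [[-1,-0.56,0],[0,0,0],-1]
    - [[-1,-0.56,0],[0,0,0],-1]
    - [[-1,-0.56,0],[0,0,0],-1]
    - [[-1,-0.56,0],[0,0,0],-1]

```text
t: 4.25
tool_pos: [636.6, -45.2, 231.2]
eef_rot: [-1.926, -2.482, -0.001]
ft_force: [-0.9, 0.7, -0.0]
finger_gap: 85.8
grip_force: 0.0
```

Request:
play_rows:
  targets:
    - [[-0.3,-0.17,0],[0,0,0],-1]
    - [[-0.6,-0.34,0],[0,0,0],-1]
    - [[-0.9,-0.5,0],[0,0,0],-1]
    - [[-0.93,-0.55,0],[0,0,0],-1]
    - [[-0.93,-0.55,0],[0,0,0],-1]
    - [[-0.93,-0.55,0],[0,0,0],-1]
    - [[-0.93,-0.55,0],[0,0,0],-1]
    - [[-0.93,-0.55,0],[0,0,0],-1]

```text
t: 5.05
tool_pos: [606.3, -149.3, 231.3]
eef_rot: [-1.926, -2.481, -0.001]
ft_force: [0.1, 0.1, -0.6]
finger_gap: 85.4
grip_force: 0.0
```

```bash
python3 - <<'E'
from h import *
p,d,c=snap("w3")
print(edges(p,c,np.array([594.,-103]),14.2,20,77,42,rng=5))
b=ortho(p,c,np.array([594.,-103]),14.2,20,190,108,4)
a=cv2.imread("pics/o2.png");b=np.clip(b.astype(float)*1.5,0,255).astype(np.uint8)
g=cv2.resize(np.vstack([a,b[:,:,::-1]]),None,fx=600/864,fy=600/864,interpolation=cv2.INTER_AREA)
cv2.imwrite("pics/o3.png",g)
W=cloud("wrist",d,c);m=(d>0)&(np.hypot(W[...,0]-594,W[...,1]+103)<35);print("floor z",np.median(W[m][:,2]))
E
```

```text
w3 5.1 [ 606.2 -149.6  231.2] yaw of tool y 14.33 z axis [ 1.e-04  3.e-04 -1.e+00]
{'px': (np.float64(73.94), np.float64(-0.32), 34, np.float64(0.21)), 'mx': (np.float64(-74.89), np.float64(-0.22), 38, np.float64(0.17)), 'py': (np.float64(41.8), np.float64(-0.12), 88, np.float64(0.13)), 'my': (np.float64(-43.6), np.float64(-0.23), 88, np.float64(0.13))}
floor z 8.667473772435725
```

View pics/o3.png

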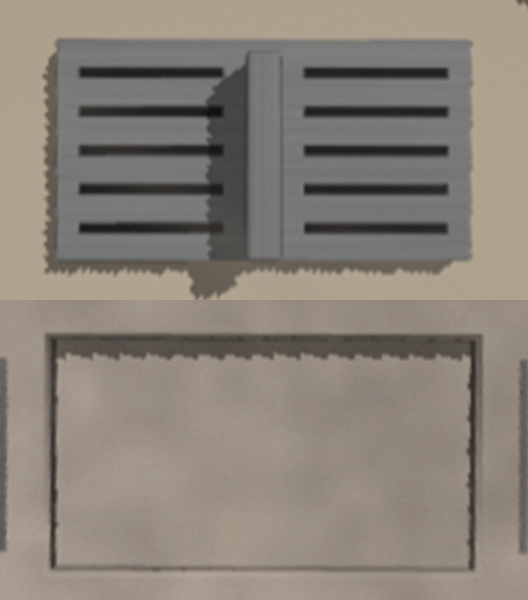

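```bash
python3 - <<'E'
from h import *
f=np.load("w3.npz");p=f["p"];c={k:f[k] for k in("fx","fy","cx","cy","R","t")}
print(edges(p,c,np.array([594.,-103]),14.2,20,136.5,57.5,rng=7))
b=ortho(p,c,np.array([594.,-103]),14.2,20,60,130,4).astype(float).sum(2)/3
pr=b.mean(1)
for n,lo,hi in(("top",36,62),("bot",-62,-36)):
    print(n,[(round(y,2),int(pr[int((65-y)*4)])) for y in np.arange(hi,lo,-.5)])
W=cloud("wrist",f["d"],c)
a=np.radians(14.2);e=np.array([np.cos(a),np.sin(a)]);q=W[...,:2]-[594,-103];x=q@e;y=q@np.array([-e[1],e[0]])
for lo,hi in((36,62),(-62,-36)):
    for k in np.arange(lo,hi,1):
        m=(abs(x)<30)&(y>=k)&(y<k+1)&(f["d"]>0);print(int(k),W[m][:,2].mean().round(1),end="; ")
    print()
E
```

```text
{'px': (np.float64(135.78), np.float64(-0.3), 46, np.float64(0.19)), 'mx': (np.float64(-136.59), np.float64(-0.35), 44, np.float64(0.16)), 'py': (np.float64(55.36), np.float64(-0.26), 149, np.float64(0.12)), 'my': (np.float64(-59.4), np.float64(-0.33), 69, np.float64(0.25))}
top [(np.float64(62.0), 168), (np.float64(61.5), 168), (np.float64(61.0), 168), (np.float64(60.5), 168), (np.float64(60.0), 168), (np.float64(59.5), 168), (np.float64(59.0), 168), (np.float64(58.5), 168), (np.float64(58.0), 169), (np.float64(57.5), 169), (np.float64(57.0), 171), (np.float64(56.5), 169), (np.float64(56.0), 159), (np.float64(55.5), 135), (np.float64(55.0), 109), (np.float64(54.5), 94), (np.float64(54.0), 92), (np.float64(53.5), 93), (np.float64(53.0), 93), (np.float64(52.5), 94), (np.float64(52.0), 94), (np.float64(51.5), 93), (np.float64(51.0), 93), (np.float64(50.5), 93), (np.float64(50.0), 93), (np.float64(49.5), 93), (np.float64(49.0), 93), (np.float64(48.5), 93), (np.float64(48.0), 93), (np.float64(47.5), 93), (np.float64(47.0), 93), (np.float64(46.5), 93), (np.float64(46.0), 93), (np.float64(
[... 1660 characters left out ...]
oat64(-59.5), 100), (np.float64(-60.0), 100), (np.float64(-60.5), 100), (np.float64(-61.0), 100), (np.float64(-61.5), 100)]
36 8.6; 37 8.6; 38 8.4; 39 10.8; 40 18.4; 41 19.2; 42 19.2; 43 19.6; 44 19.4; 45 19.6; 46 19.3; 47 19.6; 48 19.6; 49 19.7; 50 19.5; 51 19.4; 52 19.5; 53 19.5; 54 19.6; 55 18.8; 56 nan; 57 -0.4; 58 -0.5; 59 -0.4; 60 -0.7; 61 -0.7; 
-62 nan; -61 18.7; -60 19.2; -59 19.6; -58 19.5; -57 19.6; -56 19.5; -55 19.5; -54 19.5; -53 19.5; -52 19.5; -51 19.5; -50 19.5; -49 19.7; -48 19.6; -47 19.5; -46 18.7; -45 14.4; -44 8.8; -43 8.6; -42 8.6; -41 48.3; -40 275.5; -39 304.0; -38 308.0; -37 271.8; <stdin>:12: RuntimeWarning: Mean of empty slice.
  ret = ret.dtype.type(ret / rcount)
```

Request:
play_rows:
  targets:
    - [[0.3,0,0],[0,0,0],-1]
    - [[0.6,0,0],[0,0,0],-1]
    - [[0.9,-0.03,0],[0,0,0],-1]
    - [[1,-0.03,0],[0,0,0],-1]
    - [[1,-0.03,0],[0,0,0],-1]
    - [[1,-0.03,0],[0,0,0],-1]
    - [[1,-0.03,0],[0,0,0],-1]
    - [[1,-0.03,0],[0,0,0],-1]

```text
t: 5.95
tool_pos: [578.6, -56.3, 231.2]
eef_rot: [1.932, 2.477, -0.001]
ft_force: [-0.3, 0.1, -0.3]
finger_gap: 85.4
grip_force: 0.0
```

Request:
play_rows:
  targets:
    - [[0.3,0,0],[0,0,0],-1]
    - [[0.6,0,0],[0,0,0],-1]
    - [[0.9,-0.03,0],[0,0,0],-1]
    - [[1,-0.03,0],[0,0,0],-1]
    - [[1,-0.03,0],[0,0,0],-1]
    - [[1,-0.03,0],[0,0,0],-1]
    - [[1,-0.03,0],[0,0,0],-1]
    - [[1,-0.03,0],[0,0,0],-1]

```text
t: 6.75
tool_pos: [551.2, 39.9, 231.2]
eef_rot: [1.932, 2.477, -0.001]
ft_force: [0.9, -0.7, 0.5]
finger_gap: 85.6
grip_force: 0.0
```

Request:
play_rows:
  targets:
    - [[0.3,0,0],[0,0,-0.04],-1]
    - [[0.6,0,0],[0,0,-0.08],-1]
    - [[0.9,-0.03,0],[0,0,-0.12],-1]
    - [[1,-0.03,0],[0,0,-0.16],-1]
    - [[1,-0.03,0.1],[0,0,-0.2],-1]
    - [[1,-0.03,0.2],[0,0,-0.243],-1]
    - [[1,-0.03,0.2],[0,0,-0.243],-1]
    - [[1,-0.03,0.2],[0,0,-0.243],-1]

```text
t: 7.55
tool_pos: [523.7, 137.0, 211.3]
eef_rot: [-0.874, -3.018, 0.0]
ft_force: [0.2, 0.0, 0.0]
finger_gap: 85.3
grip_force: 0.0
```

```bash
cat >> h.py <<'E'
def delta(xy,yaw,z):
    s=manip.sense();R=cv2.Rodrigues(s["eef_rot"])[0];a=np.radians(yaw)
    T=np.array([[-np.sin(a),np.cos(a),0],[np.cos(a),np.sin(a),0],[0,0,-1]]).T
    r=cv2.Rodrigues(R.T@T)[0].ravel()/np.pi
    print(s["t"],s["tool_pos"].round(1),"shift",(R.T@(np.array([*xy,z])-s["tool_pos"])/100).round(3),"turn",r.round(4),"ft",s["ft_force"].round(1),"gap",s["finger_gap"].round(1),s["grip_force"].round(1))
E
python3 -c "
from h import *
delta((515.5,166.9),58.07,20)"
```

```text
Traceback (most recent call last):
  File "h.py", line 44, in delta
    print(s["t"],s["tool_pos"].round(1),"shift",(R.T@(np.array([*xy,z])-s["tool_pos"])/100).round(3),"turn",r.round(4),"ft",s["ft_force"].round(1),"gap",s["finger_gap"].round(1),s["grip_force"].round(1))
                                                                                                                                                         ^^^^^^^^^^^^^^^^^^^^^
AttributeError: 'float' object has no attribute 'round'
```

```bash
sed -i 's/s\["finger_gap"\].round(1),s\["grip_force"\].round(1)/s["finger_gap"],s["grip_force"]/' h.py
python3 -c "
from h import *
delta((515.5,166.9),58.07,20)"
```

```text
7.55 [523.7 137.  211.3] shift [0.229 0.209 1.913] turn [-0.0001 -0.     -0.002 ] ft [0.2 0.  0. ] gap 85.30370062215184 0.0
```

Request:
play_rows:
  targets:
    - [[0.1,0.1,0.3],[0,0,-0.002],-1]
    - [[0.229,0.209,0.6],[0,0,-0.002],-1]
    - [[0.229,0.209,0.9],[0,0,-0.002],-1]
    - [[0.229,0.209,1.0],[0,0,-0.002],-1]
    - [[0.229,0.209,1.0],[0,0,-0.002],-1]
    - [[0.229,0.209,1.0],[0,0,-0.002],-1]
    - [[0.229,0.209,1.0],[0,0,-0.002],-1]
    - [[0.229,0.209,1.0],[0,0,-0.002],-1]

```text
t: 8.35
tool_pos: [516.1, 167.5, 112.7]
eef_rot: [0.858, 3.02, 0.002]
ft_force: [-0.4, -0.6, 1.3]
finger_gap: 85.6
grip_force: 0.0
```

Request:
play_rows:
  targets:
    - [[0,0,0.3],[0,0,0],-1]
    - [[0,0,0.6],[0,0,0],-1]
    - [[0,0,0.8],[0,0,0],-1]
    - [[0,0,0.9],[0,0,0],-1]
    - [[0,0,0.92],[0,0,0],-1]
    - [[0,0,0.92],[0,0,0],-1]
    - [[0,0,0.92],[0,0,0],-1]
    - [[0,0,0.92],[0,0,0],-1]

```text
t: 9.15
tool_pos: [515.9, 167.8, 20.4]
eef_rot: [0.857, 3.021, 0.002]
ft_force: [-0.2, 0.1, -0.6]
finger_gap: 85.2
grip_force: 0.0
```

Request:
play_rows:
  targets:
    - [[0,0,0],[0,0,0],-0.6]
    - [[0,0,0],[0,0,0],-0.2]
    - [[0,0,0],[0,0,0],0.1]
    - [[0,0,0],[0,0,0],0.3]
    - [[0,0,0],[0,0,0],0.5]
    - [[0,0,0],[0,0,0],0.7]
    - [[0,0,0],[0,0,0],1]
    - [[0,0,0],[0,0,0],1]
  squeeze: 40

```text
t: 9.95
tool_pos: [515.2, 167.6, 19.3]
eef_rot: [0.858, 3.022, 0.0]
ft_force: [0.3, 0.6, 1.9]
finger_gap: 10.8
grip_force: 40.0
```

```bash
python3 -c "
from h import *
delta((515.5,166.9),58.07,19)"
```

```text
9.95 [515.2 167.6  19.3] shift [-0.006 -0.004  0.003] turn [0.     0.     0.0014] ft [0.3 0.6 1.9] gap 10.829149967533624 40.010449290275574
```

Request:
play_rows:
  targets:
    - [[0,0,0],[0,0,0],1]
    - [[0,0,0],[0,0,0],1]
    - [[0,0,-0.1],[0,0,0],1]
    - [[0,0,-0.3],[0,0,0],1]
    - [[0,0,-0.6],[0,0,0],1]
    - [[0,0,-0.9],[0,0,0],1]
    - [[0,0,-1],[0,0,0],1]
    - [[0,0,-1],[0,0,0],1]
  squeeze: 70

```text
t: 10.75
tool_pos: [515.9, 167.7, 120.6]
eef_rot: [0.857, 3.02, 0.002]
ft_force: [0.0, -0.1, -3.8]
finger_gap: 10.5
grip_force: 68.6
```

Request:
play_rows:
  targets:
    - [[0,0,-0.3],[0,0,0],1]
    - [[0,0,-0.4],[0,0,0],1]
    - [[0,0,-0.4],[0,0,0],1]
    - [[0,0,-0.4],[0,0,0],1]
    - [[0,0,-0.4],[0,0,0],1]
    - [[0,0,-0.4],[0,0,0],1]
    - [[0,0,-0.4],[0,0,0],1]
    - [[0,0,-0.4],[0,0,0],1]

```text
t: 11.55
tool_pos: [514.9, 167.5, 158.9]
eef_rot: [-0.857, -3.022, 0.001]
ft_force: [0.1, -0.3, -2.2]
finger_gap: 10.6
grip_force: 68.9
```

```bash
python3 - <<'E'
from h import *
p,d,c=snap("w4");s=manip.sense();print(s["finger_gap"],s["ft_force"].round(1))
tp=s["tool_pos"];R=cv2.Rodrigues(s["eef_rot"])[0]
yaw=np.degrees(np.arctan2(R[1,1],R[0,1]))
z=tp[2]-5.3
cen=tp[:2]-0.6*R[:2,0]
print(z,edges(p,c,cen,yaw,z,75,40,rng=6))
a=ortho(p,c,cen,yaw,z,190,108,4)
g=np.vstack([cv2.resize(a[:,:,::-1],(528,300),interpolation=cv2.INTER_AREA),cv2.resize(p[160:,:,::-1],(528,264))]);cv2.imwrite("pics/o4.png",g)
# depth: tilt of the plate in tool frame
W=(cloud("wrist",d,c)-tp)@R
m=(d>0)&(W[...,2]>-15)&(W[...,2]<30)&(abs(W[...,1])<72)&(abs(W[...,1])>25)&(abs(W[...,0])<38)
P=W[m];A=np.c_[P[:,:2],np.ones(len(P))];print(len(P),np.linalg.lstsq(A,P[:,2],rcond=None)[0].round(4))
E
```

```text
w4 11.6 [515.  167.5 159. ] yaw of tool y 58.32 z axis [-3.e-04 -2.e-04 -1.e+00]
10.58410643078893 [-0.2  0.7 -3.3]
153.81706269293394 {'px': (np.float64(73.53), np.float64(-0.05), 31, np.float64(0.09)), 'mx': (np.float64(-74.88), np.float64(0.23), 38, np.float64(0.15)), 'py': (np.float64(42.0), np.float64(-0.0), 85, np.float64(0.0)), 'my': (np.float64(-35.39), np.float64(-0.21), 36, np.float64(0.45))}
29731 [8.0000e-04 4.0000e-04 5.9716e+00]
```

View pics/o4.png

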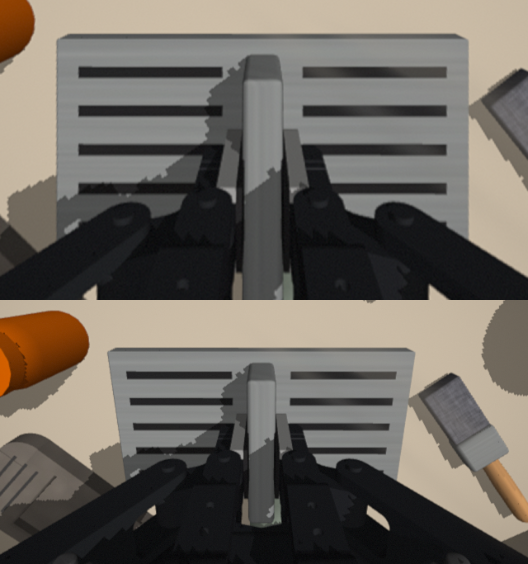

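Request:
play_rows:
  targets:
    - [[-0.1,-0.09,0],[0,0,0],1]
    - [[-0.3,-0.27,0],[0,0,0],1]
    - [[-0.5,-0.45,0],[0,0,0],1]
    - [[-0.7,-0.63,0],[0,0,0],1]
    - [[-0.9,-0.8,0],[0,0,0],1]
    - [[-1,-0.9,0],[0,0,0],1]
    - [[-1,-0.9,0],[0,0,0],1]
    - [[-1,-0.9,0],[0,0,0],1]

```text
t: 12.45
tool_pos: [552.6, 39.1, 159.2]
eef_rot: [-0.857, -3.022, -0.001]
ft_force: [0.3, 0.9, -3.1]
finger_gap: 10.8
grip_force: 68.8
```

Request:
play_rows:
  targets:
    - [[-0.1,-0.09,0],[0,0,0.02],1]
    - [[-0.3,-0.27,0],[0,0,0.05],1]
    - [[-0.5,-0.45,0],[0,0,0.08],1]
    - [[-0.7,-0.63,0],[0,0,0.12],1]
    - [[-0.9,-0.8,0],[0,0,0.16],1]
    - [[-1,-0.9,0],[0,0,0.2],1]
    - [[-1,-0.9,0],[0,0,0.246],1]
    - [[-1,-0.9,0],[0,0,0.246],1]

```text
t: 13.25
tool_pos: [590.7, -88.9, 159.1]
eef_rot: [-1.931, -2.477, -0.0]
ft_force: [-0.3, 0.3, -2.4]
finger_gap: 10.4
grip_force: 68.8
```

```bash
python3 -c "
from h import *
delta((594.6,-104.5),13.92,50)"
```

```text
13.25 [590.7 -88.9 159.1] shift [-0.162 -0.     1.091] turn [-0.0001 -0.0002  0.0012] ft [-0.3  0.3 -2.4] gap 10.440032729260972 68.7639570236206
```

Request:
play_rows:
  targets:
    - [[-0.08,0,0.1],[0,0,0.001],1]
    - [[-0.16,0,0.3],[0,0,0.001],1]
    - [[-0.16,0,0.6],[0,0,0.001],1]
    - [[-0.16,0,0.85],[0,0,0.001],1]
    - [[-0.16,0,1.0],[0,0,0.001],1]
    - [[-0.16,0,1.0],[0,0,0.001],1]
    - [[-0.16,0,1.0],[0,0,0.001],1]
    - [[-0.16,0,1.0],[0,0,0.001],1]

```text
t: 14.05
tool_pos: [595.8, -106.2, 60.7]
eef_rot: [1.935, 2.472, 0.002]
ft_force: [0.8, -0.2, -2.9]
finger_gap: 10.6
grip_force: 68.6
```

```bash
python3 - <<'E'
from h import *
delta((594.6,-104.5),13.92,28.3)
p,d,c=snap("w5");cv2.imwrite("pics/w5.png",p[:,:,::-1])
E
```

```text
14.05 [ 595.8 -106.2   60.7] shift [ 0.02  -0.008  0.324] turn [ 0.0008  0.0003 -0.0001] ft [ 0.8 -0.2 -2.9] gap 10.634393182908953 68.6101770401001
w5 14.1 [ 595.8 -106.3   60.8] yaw of tool y 13.88 z axis [ 2.8e-03 -3.0e-04 -1.0e+00]
```

View pics/w5.png

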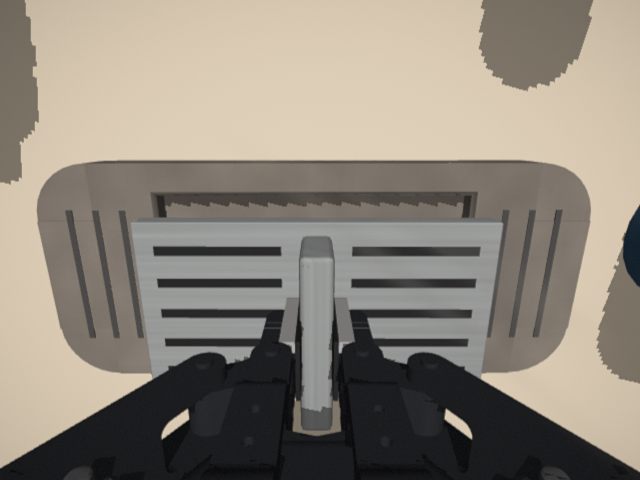

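```bash
python3 - <<'E'
from h import *
f=np.load("w5.npz");p=f["p"];c={k:f[k] for k in("fx","fy","cx","cy","R","t")}
tp=f["tp"];R=cv2.Rodrigues(f["er"])[0]
yaw=13.9
print("tray",edges(p,c,np.array([594.3,-105]),yaw,20,136.5,57.5,rng=5))
zt=tp[2]-5.5
print("insert",edges(p,c,tp[:2]-0.4*R[:2,0]-.4*R[:2,1],yaw,zt,75,40,rng=4))
def ray(u,v,z):
    D=c["R"].T@np.array([(u-c["cx"])/c["fx"],(v-c["cy"])/c["fy"],1]);o=-c["R"].T@c["t"];return (o+D*(z-o[2])/D[2])
a=np.radians(yaw);E=np.array([[np.cos(a),np.sin(a)],[-np.sin(a),np.cos(a)]])
for k,u,v,z in(("pock bevel L",152,192.5,20),("R",477,192.5,20),("ins L",133.5,222,zt),("ins R",502,222,zt)): print(k,(E@(ray(u,v,z)[:2]-[594.3,-105])).round(2))
print("tcp",(E@(tp[:2]-[594.3,-105])).round(2))
E
```

```text
tray {'px': (np.float64(135.79), np.float64(0.13), 41, np.float64(0.13)), 'mx': (np.float64(-136.3), np.float64(0.0), 40, np.float64(0.06)), 'py': (np.float64(59.05), np.float64(0.0), 136, np.float64(0.09)), 'my': (np.float64(-56.63), np.float64(0.06), 30, np.float64(0.32))}
insert {'px': (np.float64(74.34), np.float64(-0.18), 44, np.float64(0.07)), 'mx': (np.float64(-74.73), np.float64(1.43), 30, np.float64(0.3)), 'py': (np.float64(39.52), np.float64(-0.13), 82, np.float64(0.06)), 'my': (np.float64(-36.74), np.float64(0.39), 37, np.float64(0.38))}
pock bevel L [-78.01  43.74]
R [78.29 43.73]
ins L [-71.66  37.45]
ins R [74.65 37.41]
tcp [ 1.12 -1.61]
```

Request:
play_rows:
  targets:
    - [[0,0,0.05],[0,0,0],1]
    - [[0,0,0.1],[0,0,0],1]
    - [[0,0,0.1],[0,0,0],1]
    - [[0,0,0.1],[0,0,0],1]
    - [[0,0,0.1],[0,0,0],1]
    - [[0,0,0.1],[0,0,0],1]
    - [[0,0,0.1],[0,0,0],1]
    - [[0,0,0.1],[0,0,0],1]

```text
t: 14.95
tool_pos: [594.7, -106.2, 49.4]
eef_rot: [1.937, 2.473, 0.0]
ft_force: [-0.3, -0.5, -3.0]
finger_gap: 10.6
grip_force: 68.7
```

```bash
python3 - <<'E'
from h import *
for i in range(3):
    delta((594.6,-104.5),13.92,28.3);manip.grab_frame("wrist")
E
```

```text
14.95 [ 594.7 -106.2   49.4] shift [0.017 0.003 0.211] turn [ 0.      0.     -0.0004] ft [-0.3 -0.5 -3. ] gap 10.641618286234124 68.72107028961182
15.0 [ 594.7 -106.2   49.4] shift [0.017 0.003 0.211] turn [ 0.      0.     -0.0003] ft [-0.3 -0.5 -2.7] gap 10.435974220238137 68.72150301933289
15.05 [ 594.7 -106.2   49.4] shift [0.017 0.004 0.211] turn [ 0.      0.     -0.0003] ft [-0.4 -0.8 -2.3] gap 10.901718436623163 68.72165322303772
```

Request:
play_rows:
  targets:
    - [[0.018,0,0],[0,0,0],1]
    - [[0.018,0,0.02],[0,0,0],1]
    - [[0.018,0,0.05],[0,0,0],1]
    - [[0.018,0,0.08],[0,0,0],1]
    - [[0.018,0,0.11],[0,0,0],1]
    - [[0.018,0,0.13],[0,0,0],1]
    - [[0.018,0,0.15],[0,0,0],1]
    - [[0.018,0,0.15],[0,0,0],1]

```text
t: 15.9
tool_pos: [594.0, -104.4, 33.9]
eef_rot: [-1.937, -2.473, 0.001]
ft_force: [-0.9, -0.1, -2.9]
finger_gap: 10.7
grip_force: 68.7
```

```bash
python3 - <<'E'
from h import *
delta((594.6,-104.5),13.92,28.3)
E
```

```text
15.9 [ 594.  -104.4   33.9] shift [-0.002  0.006  0.056] turn [-0.0002 -0.0001 -0.0004] ft [-0.9 -0.1 -2.9] gap 10.699132832477654 68.72109532356262
```

The underside is at about 14.6 mm, inside the pocket, with no contact force. I'll lower the rest slowly.

Request:
play_rows:
  targets:
    - [[0,0.002,0.01],[0,0,0],1]
    - [[0,0.002,0.02],[0,0,0],1]
    - [[0,0.002,0.03],[0,0,0],1]
    - [[0,0.002,0.04],[0,0,0],1]
    - [[0,0.002,0.05],[0,0,0],1]
    - [[0,0.002,0.055],[0,0,0],1]
    - [[0,0.002,0.06],[0,0,0],1]
    - [[0,0.002,0.06],[0,0,0],1]

```text
t: 16.7
tool_pos: [594.4, -104.4, 28.5]
eef_rot: [-1.937, -2.473, 0.0]
ft_force: [-1.5, 1.3, -0.6]
finger_gap: 10.9
grip_force: 69.1
```

Request:
play_rows:
  targets:
    - [[0,0,0.005],[0,0,0],1]
    - [[0,0,0.005],[0,0,0],0.6]
    - [[0,0,0.005],[0,0,0],0.3]
    - [[0,0,0.005],[0,0,0],0]
    - [[0,0,0.005],[0,0,0],-0.3]
    - [[0,0,0],[0,0,0],-0.6]
    - [[0,0,-0.1],[0,0,0],-0.8]
    - [[0,0,-0.3],[0,0,0],-0.8]

```text
t: 17.5
tool_pos: [593.2, -104.2, 57.7]
eef_rot: [-1.936, -2.471, 0.002]
ft_force: [-0.3, 0.7, -0.2]
finger_gap: 77.3
grip_force: 0.0
```

Request:
play_rows:
  targets:
    - [[0,0,-0.4],[0,0,0],-1]
    - [[0,0,-0.8],[0,0,0],-1]
    - [[-0.2,0,-1],[0,0,0],-1]
    - [[-0.5,0,-1],[0,0,0],-1]
    - [[-0.5,0,-1],[0,0,0],-1]
    - [[-0.5,0,-1],[0,0,0],-1]
    - [[-0.5,0,-1],[0,0,0],-1]
    - [[-0.5,0,-1],[0,0,0],-1]

```text
t: 18.3
tool_pos: [606.2, -151.5, 158.0]
eef_rot: [-1.935, -2.474, -0.0]
ft_force: [-0.3, 0.1, -0.4]
finger_gap: 85.8
grip_force: 0.0
```

```bash
python3 - <<'E'
from h import *
p,d,c=snap("w6")
b=ortho(p,c,np.array([594.3,-105]),13.92,23,190,108,4)
cv2.imwrite("pics/o6.png",b[:,:,::-1])
R=manip.camera_info("wrist")
W=cloud("wrist",d,c);a=np.radians(13.92);E=np.array([[np.cos(a),np.sin(a)],[-np.sin(a),np.cos(a)]])
q=(W[...,:2]-[594.3,-105])@E.T
for n,m in dict(plus=(q[...,0]>15)&(q[...,0]<70)&(abs(q[...,1])<35),minus=(q[...,0]<-30)&(q[...,0]>-70)&(abs(q[...,1])<35),yp=(q[...,1]>20)&(q[...,1]<36)&(abs(q[...,0])<70)&(abs(q[...,0])>20),ym=(q[...,1]<-20)&(q[...,1]>-36)&(abs(q[...,0])<70)&(abs(q[...,0])>20),tray=(abs(q[...,0])>90)&(abs(q[...,0])<125)&(abs(q[...,1])<40)).items():
    m=m&(d>0)&(abs(W[...,2]-23)<12);print(n,m.sum(),np.median(W[m][:,2]).round(2))
print(edges(p,c,np.array([594.3,-105]),13.92,23,75,40,rng=4))
E
```

```text
w6 18.35 [ 606.2 -151.7  158. ] yaw of tool y 13.95 z axis [-6.e-04  6.e-04 -1.e+00]
plus 7569 22.6
minus 5548 22.57
yp 3428 22.58
ym 2859 22.59
tray 10824 19.51
{'px': (np.float64(74.31), np.float64(-0.16), 46, np.float64(0.12)), 'mx': (np.float64(-74.48), np.float64(-0.01), 46, np.float64(0.1)), 'py': (np.float64(39.25), np.float64(-0.27), 85, np.float64(0.09)), 'my': (np.float64(-40.05), np.float64(-0.04), 76, np.float64(0.11))}
```

View pics/o6.png

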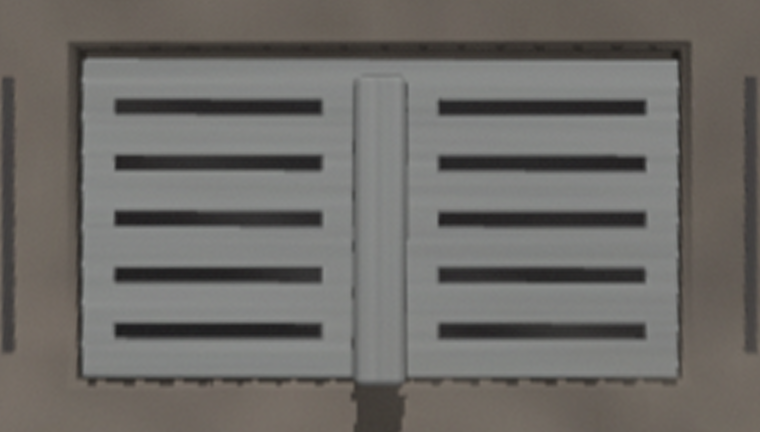

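Insert seated: 3.1 mm proud and level on all sides. Next is the bottle.

Request:
play_rows:
  targets:
    - [[0,0,-0.4],[0,0,0],-1]
    - [[0.3,0,-0.8],[0,0,0],-1]
    - [[0.8,0,-1],[0,0,0],-1]
    - [[1,0.04,-1],[0,0,0],-1]
    - [[1,0.04,-1],[0,0,0],-1]
    - [[1,0.04,-1],[0,0,0],-1]
    - [[1,0.04,-1],[0,0,0],-1]
    - [[1,0.04,-1],[0,0,0],-1]

```text
t: 19.2
tool_pos: [586.1, -56.4, 257.7]
eef_rot: [-1.94, -2.471, 0.002]
ft_force: [0.7, -0.2, -0.0]
finger_gap: 85.3
grip_force: 0.0
```

Request:
play_rows:
  targets:
    - [[0.4,0,0],[0,0,0],-1]
    - [[0.8,0,0],[0,0,0],-1]
    - [[1,0,0],[0,0,0],-1]
    - [[1,0.04,-0.2],[0,0,0],-1]
    - [[1,0.04,-0.4],[0,0,0],-1]
    - [[1,0.04,-0.4],[0,0,0],-1]
    - [[1,0.04,-0.4],[0,0,0],-1]
    - [[1,0.04,-0.4],[0,0,0],-1]

```text
t: 20.0
tool_pos: [565.6, 42.4, 297.0]
eef_rot: [-1.938, -2.471, 0.002]
ft_force: [1.0, -0.3, -1.0]
finger_gap: 85.6
grip_force: 0.0
```

Request:
play_rows:
  targets:
    - [[0.4,0,0],[0,0,0],-1]
    - [[0.8,0,0],[0,0,0],-1]
    - [[1,0,0],[0,0,0],-1]
    - [[1,0.04,0],[0,0,0],-1]
    - [[1,0.04,0],[0,0,0],-1]
    - [[1,0.04,0],[0,0,0],-1]
    - [[1,0.04,0],[0,0,0],-1]
    - [[1,0.04,0],[0,0,0],-1]

```text
t: 20.8
tool_pos: [546.3, 140.1, 298.2]
eef_rot: [1.939, 2.471, -0.001]
ft_force: [-0.5, -0.2, 0.8]
finger_gap: 85.5
grip_force: 0.0
```

Request:
play_rows:
  targets:
    - [[0.4,0,0],[0,0,0],-1]
    - [[0.8,0,0],[0,0,0],-1]
    - [[1,0,0],[0,0,0],-1]
    - [[1,0.04,0],[0,0,0],-1]
    - [[1,0.04,0],[0,0,0],-1]
    - [[1,0.04,0],[0,0,0],-1]
    - [[1,0.04,0],[0,0,0],-1]
    - [[1,0.04,0],[0,0,0],-1]

```text
t: 21.6
tool_pos: [526.5, 238.1, 298.3]
eef_rot: [1.939, 2.471, -0.0]
ft_force: [0.2, -0.7, -0.0]
finger_gap: 85.5
grip_force: 0.0
```

```bash
python3 - <<'E'
from h import *
p,d,c=snap("w7");cv2.imwrite("pics/w7.png",p[:,:,::-1])
W=cloud("wrist",d,c);q=np.hypot(W[...,0]-495,W[...,1]-378)
for lo,hi in((130,160),(90,106)):
    m=(d>0)&(q<70)&(W[...,2]>lo)&(W[...,2]<hi);P=W[m]
    if len(P)>5:
        r=cv2.minAreaRect(P[:,:2].astype(np.float32));print(lo,len(P),r,np.percentile(P[:,2],[5,50,95]),cv2.minEnclosingCircle(P[:,:2].astype(np.float32)))
E
```

```text
w7 21.65 [526.4 238.4 298.4] yaw of tool y 13.78 z axis [ 2.e-04 -2.e-04 -1.e+00]
130 1648 ((474.5924987792969, 380.1105041503906), (59.2783317565918, 19.294538497924805), 12.12022590637207) [135.20830373 143.52751723 146.37472548] ((474.517822265625, 380.4580383300781), 29.655807495117188)
90 2255 ((493.08148193359375, 383.42999267578125), (50.71868133544922, 47.70661926269531), 13.211809158325195) [96.80857874 98.40912507 99.70657424] ((492.7230224609375, 385.300537109375), 26.079065322875977)
```

View pics/w7.png

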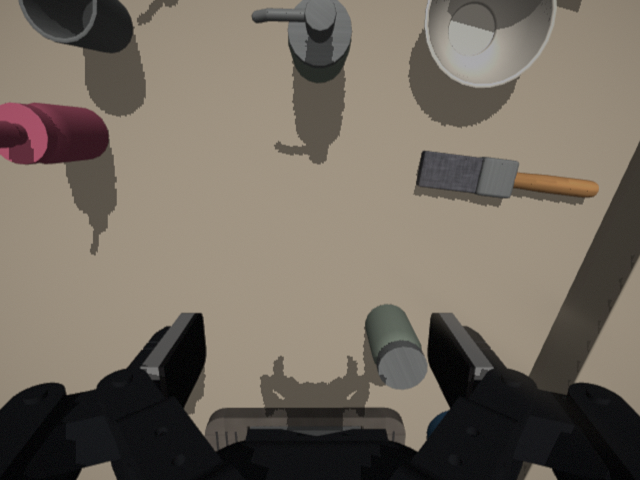

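```bash
python3 - <<'E'
from h import *
f=np.load("w7.npz");p=f["p"];d=f["d"];c={k:f[k] for k in("fx","fy","cx","cy","R","t")}
W=cloud("wrist",d,c);q=np.hypot(W[...,0]-493.2,W[...,1]-384.5)
P=W[(d>0)&(q<15)&(W[...,2]>144)][:,:2].astype(np.float32);print(len(P),cv2.minEnclosingCircle(P),P.min(0),P.max(0))
h=np.array(cv2.minEnclosingCircle(P)[0])
S=W[(d>0)&(q>18)&(q<55)&(W[...,2]>130)&(W[...,2]<160)];v=S[:,:2].mean(0)-h;print(len(S),np.degrees(np.arctan2(-v[1],-v[0])),np.median(S[:,2]),cv2.fitLine(S[:,:2].astype(np.float32),2,0,.01,.01).ravel())
delta(h,100,210)
E
```

```text
785 ((492.6828918457031, 385.1614685058594), 10.893559455871582) [481.9547  374.71048] [503.28833 394.73373]
554 13.497282710723107 141.0728124617912 [9.7287959e-01 2.3131216e-01 4.6123996e+02 3.7761426e+02]
21.7 [526.3 238.6 298.3] shift [1.504 0.023 0.883] turn [-0.000e+00  1.000e-04 -4.789e-01] ft [-0.1 -0.3  0.4] gap 85.72375271563403 0.0
```

Request:
play_rows:
  targets:
    - [[0.2,0,0],[0,0,-0.046],-1]
    - [[0.4,0,0],[0,0,-0.092],-1]
    - [[0.6,0,0],[0,0,-0.138],-1]
    - [[0.8,0,0],[0,0,-0.184],-1]
    - [[1,0,0],[0,0,-0.23],-1]
    - [[1,0.02,0],[0,0,-0.276],-1]
    - [[1,0.02,0],[0,0,-0.322],-1]
    - [[1,0.02,0],[0,0,-0.368],-1]

```text
t: 22.5
tool_pos: [504.1, 336.8, 298.2]
eef_rot: [-0.262, -3.131, 0.0]
ft_force: [0.5, -0.4, -0.1]
finger_gap: 85.4
grip_force: 0.0
```

```bash
python3 - <<'E'
from h import *
f=np.load("side.npz");W=cloud("side",f["d"]);print("orange2",W[193,212],W[180,210])
f=np.load("w7.npz");c={k:f[k] for k in("fx","fy","cx","cy","R","t")};W=cloud("wrist",f["d"],c);print("tumbler",W[5,30],W[40,110])
print(manip.sense()["joints"].round(2))
delta((492.7,385),103.5,200)
E
```

```text
orange2 [310.65241703 476.63171125  75.96339267] [311.14714682 498.0785913  109.98838267]
tumbler [247.8225628  351.54170684  71.25431532] [299.56304316 343.56675225  39.53200829]
[-0.33  0.37 -0.41  1.62  0.16  1.18  0.63]
22.5 [504.1 336.8 298.2] shift [0.193 0.457 0.982] turn [-1.000e-04 -0.000e+00 -1.281e-01] ft [ 0.5 -0.4 -0.1] gap 85.3663959798458 0.0
```

Request:
play_rows:
  targets:
    - [[0.1,0.2,0],[0,0,-0.045],-1]
    - [[0.193,0.457,0.2],[0,0,-0.09],-1]
    - [[0.193,0.457,0.5],[0,0,-0.128],-1]
    - [[0.193,0.457,0.8],[0,0,-0.128],-1]
    - [[0.193,0.457,0.98],[0,0,-0.128],-1]
    - [[0.193,0.457,0.98],[0,0,-0.128],-1]
    - [[0.193,0.457,0.98],[0,0,-0.128],-1]
    - [[0.193,0.457,0.98],[0,0,-0.128],-1]

```text
t: 23.3
tool_pos: [493.7, 385.8, 201.9]
eef_rot: [-0.359, 3.119, 0.002]
ft_force: [-0.5, 0.1, -0.3]
finger_gap: 85.3
grip_force: 0.0
```

```bash
python3 - <<'E'
from h import *
delta((492.7,385),103.5,114)
p,d,c=snap("w8");W=cloud("wrist",d,c)
q=np.hypot(W[...,0]-493,W[...,1]-385);P=W[(d>0)&(q<16)&(W[...,2]>143)&(W[...,2]<150)][:,:2].astype(np.float32)
print(len(P));
if len(P)>20: print(cv2.minEnclosingCircle(P),P.min(0),P.max(0))
E
```

```text
23.3 [493.7 385.8 201.9] shift [ 0.013 -0.006  0.879] turn [ 0.0003  0.0008 -0.0021] ft [-0.5  0.1 -0.3] gap 85.3430620114284 0.0
w8 23.35 [493.6 385.8 201.9] yaw of tool y 103.13 z axis [ 0.0022  0.0016 -1.    ]
1129
((490.0608215332031, 385.31805419921875), 13.154422760009766) [477.0766 375.256 ] [502.94757 396.4261 ]
```

Request:
play_rows:
  targets:
    - [[0.013,-0.003,0],[0,0,-0.002],-1]
    - [[0.013,-0.003,0.2],[0,0,-0.002],-1]
    - [[0.013,-0.003,0.4],[0,0,-0.002],-1]
    - [[0.013,-0.003,0.6],[0,0,-0.002],-1]
    - [[0.013,-0.003,0.8],[0,0,-0.002],-1]
    - [[0.013,-0.003,0.88],[0,0,-0.002],-1]
    - [[0.013,-0.003,0.88],[0,0,-0.002],-1]
    - [[0.013,-0.003,0.88],[0,0,-0.002],-1]

```text
t: 24.2
tool_pos: [492.1, 385.1, 113.2]
eef_rot: [-0.369, 3.119, 0.001]
ft_force: [-0.1, -0.8, 0.0]
finger_gap: 85.4
grip_force: 0.0
```

Request:
play_rows:
  targets:
    - [[0,0,0],[0,0,0],-0.6]
    - [[0,0,0],[0,0,0],-0.2]
    - [[0,0,0],[0,0,0],0.1]
    - [[0,0,0],[0,0,0],0.3]
    - [[0,0,0],[0,0,0],0.45]
    - [[0,0,0],[0,0,0],0.6]
    - [[0,0,0],[0,0,0],0.8]
    - [[0,0,0],[0,0,0],1]
  squeeze: 50

```text
t: 25.0
tool_pos: [491.8, 385.1, 112.6]
eef_rot: [-0.369, 3.119, 0.001]
ft_force: [-0.3, 1.2, 1.7]
finger_gap: 20.6
grip_force: 49.2
```

Request:
play_rows:
  targets:
    - [[0,0,0],[0,0,0],1]
    - [[0,0,0],[0,0,0],1]
    - [[0,0,-0.1],[0,0,0],1]
    - [[0,0,-0.25],[0,0,0],1]
    - [[0,0,-0.45],[0,0,0],1]
    - [[0,0,-0.65],[0,0,0],1]
    - [[0,0,-0.75],[0,0,0],1]
    - [[0,0,-0.75],[0,0,0],1]
  squeeze: 80

```text
t: 25.8
tool_pos: [492.6, 384.8, 189.2]
eef_rot: [-0.368, 3.117, 0.002]
ft_force: [0.1, 0.6, -3.5]
finger_gap: 20.3
grip_force: 78.2
```

```bash
python3 - <<'E'
from h import *
a=np.radians(13.92);e=np.array([np.cos(a),np.sin(a)]);C=np.array([594.4,-104.4])
for s in(1,-1):
    print(C+s*40.5*e);delta(C+s*40.5*e,103.5,190)
print(manip.sense()["joints"].round(2))
p,d=manip.grab_frame("side");cv2.imwrite("pics/s9.png",cv2.resize(p[100:340,180:440,::-1],None,fx=2,fy=2))
E
```

```text
[633.71061896 -94.65704169]
25.8 [492.6 384.8 189.2] shift [-0.256 -4.992 -0.011] turn [ 0.0002  0.0009 -0.0001] ft [ 0.1  0.6 -3.5] gap 20.25602294235056 78.24718236923218
[ 555.08938104 -114.14295831]
25.8 [492.6 384.8 189.2] shift [ 0.554 -4.998 -0.013] turn [ 0.0002  0.0009 -0.0001] ft [ 0.1  0.6 -3.5] gap 20.25602294235056 78.24718236923218
[-0.37  0.52 -0.47  1.68  0.27  1.    0.87]
```

View pics/s9.png

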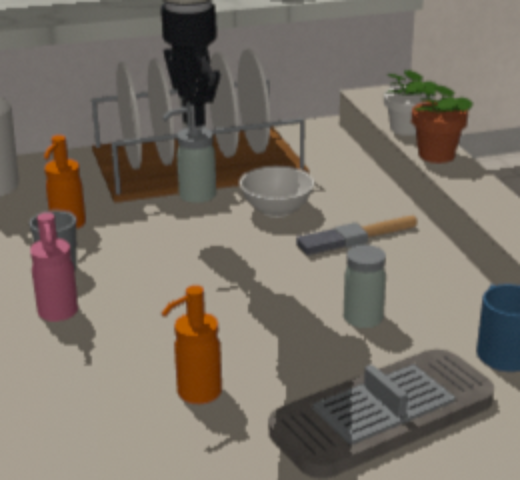

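Request:
play_rows:
  targets:
    - [[0,-0.06,-0.05],[0,0,0],1]
    - [[0.02,-0.2,-0.15],[0,0,0],1]
    - [[0.04,-0.38,-0.25],[0,0,0],1]
    - [[0.06,-0.56,-0.3],[0,0,0],1]
    - [[0.08,-0.74,-0.3],[0,0,0],1]
    - [[0.1,-0.9,-0.3],[0,0,0],1]
    - [[0.11,-0.98,-0.3],[0,0,0],1]
    - [[0.11,-1,-0.3],[0,0,0],1]

```text
t: 26.65
tool_pos: [504.7, 283.1, 217.2]
eef_rot: [0.366, -3.12, 0.001]
ft_force: [-0.3, 0.3, -3.0]
finger_gap: 20.0
grip_force: 78.4
```

Request:
play_rows:
  targets:
    - [[0,-0.06,0],[0,0,0],1]
    - [[0.02,-0.2,0],[0,0,0],1]
    - [[0.04,-0.38,0],[0,0,0],1]
    - [[0.06,-0.56,0],[0,0,0],1]
    - [[0.08,-0.74,0],[0,0,0],1]
    - [[0.1,-0.9,0],[0,0,0],1]
    - [[0.11,-0.98,0],[0,0,0],1]
    - [[0.11,-1,0],[0,0,0],1]

```text
t: 27.45
tool_pos: [517.2, 183.7, 217.2]
eef_rot: [0.367, -3.12, 0.001]
ft_force: [-0.7, -0.6, -4.3]
finger_gap: 20.0
grip_force: 78.5
```

Request:
play_rows:
  targets:
    - [[0,-0.06,0],[0,0,0],1]
    - [[0.02,-0.2,0],[0,0,0],1]
    - [[0.04,-0.38,0],[0,0,0],1]
    - [[0.06,-0.56,0],[0,0,0],1]
    - [[0.08,-0.74,0],[0,0,0],1]
    - [[0.1,-0.9,0],[0,0,0],1]
    - [[0.11,-0.98,0],[0,0,0],1]
    - [[0.11,-1,0],[0,0,0],1]

```text
t: 28.25
tool_pos: [529.8, 83.9, 217.2]
eef_rot: [0.367, -3.12, 0.001]
ft_force: [0.4, -0.0, -2.8]
finger_gap: 20.5
grip_force: 78.5
```

Request:
play_rows:
  targets:
    - [[0,-0.06,0],[0,0,0],1]
    - [[0.02,-0.2,0],[0,0,0],1]
    - [[0.04,-0.38,0],[0,0,0],1]
    - [[0.06,-0.56,0],[0,0,0],1]
    - [[0.08,-0.74,0],[0,0,0],1]
    - [[0.1,-0.9,0],[0,0,0],1]
    - [[0.11,-0.98,0],[0,0,0],1]
    - [[0.11,-1,0],[0,0,0],1]

```text
t: 29.05
tool_pos: [542.3, -15.9, 217.2]
eef_rot: [0.367, -3.12, 0.001]
ft_force: [-0.1, 0.5, -3.5]
finger_gap: 20.0
grip_force: 78.6
```

```bash
python3 - <<'E'
from h import *
delta((555.1,-114.1),103.5,150)
print(manip.sense()["joints"].round(2))
E
```

```text
29.05 [542.3 -15.9 217.2] shift [ 0.103 -0.984  0.672] turn [-0.0001 -0.0001 -0.0005] ft [-0.1  0.5 -3.5] gap 19.959672791644067 78.56077194213867
[ 0.28  0.34 -0.38  1.86  0.15  0.97  1.64]
```

Request:
play_rows:
  targets:
    - [[0.01,-0.06,0],[0,0,0],1]
    - [[0.03,-0.25,0],[0,0,0],1]
    - [[0.05,-0.5,0],[0,0,0],1]
    - [[0.08,-0.75,0],[0,0,0],1]
    - [[0.1,-0.92,0],[0,0,0],1]
    - [[0.103,-0.984,0],[0,0,0],1]
    - [[0.103,-0.984,0.1],[0,0,0],1]
    - [[0.103,-0.984,0.2],[0,0,0],1]

```text
t: 29.85
tool_pos: [555.2, -111.1, 196.6]
eef_rot: [-0.372, 3.119, 0.001]
ft_force: [-0.6, -0.6, -2.8]
finger_gap: 20.3
grip_force: 78.7
```

Request:
play_rows:
  targets:
    - [[0,0,0.1],[0,0,0],1]
    - [[0,0,0.22],[0,0,0],1]
    - [[0,0,0.34],[0,0,0],1]
    - [[0,0,0.44],[0,0,0],1]
    - [[0,0,0.5],[0,0,0],1]
    - [[0,0,0.52],[0,0,0],1]
    - [[0,0,0.52],[0,0,0],1]
    - [[0,0,0.52],[0,0,0],1]

```text
t: 30.65
tool_pos: [555.7, -112.8, 145.7]
eef_rot: [-0.369, 3.119, -0.0]
ft_force: [-0.7, 1.2, -2.1]
finger_gap: 19.7
grip_force: 78.7
```

```bash
cat > chk.py <<'E'
from h import *
delta((555.1,-114.1),103.5,135.6)
C=np.array([594.4,-104.4]);a=np.radians(13.92);E=np.array([[np.cos(a),np.sin(a)],[-np.sin(a),np.cos(a)]])
from scipy.optimize import least_squares
for n in("side","scene"):
    p,d=manip.grab_frame(n);W=cloud(n,d);q=np.hypot(W[...,0]-555,W[...,1]+114)
    for lo,hi,r in((34,60,28),(60,90,28),(108+0,124,26)):
        P=W[(d>0)&(q<36)&(W[...,2]>lo)&(W[...,2]<hi)]
        if len(P)<15: print(n,lo,len(P));continue
        f=least_squares(lambda c:np.hypot(*(P[:,:2]-c).T)-r,[555,-114],loss="soft_l1").x
        print(n,lo,len(P),f.round(1),"rel. insert",(E@(f-C)).round(1))
    P=W[(d>0)&(q<34)][:,2];print("lid/min z",np.percentile(P,[2,98]).round(1))
E
python3 chk.py
```

```text
30.65 [ 555.7 -112.8  145.7] shift [ 0.008 -0.011  0.101] turn [-0.0001  0.0003 -0.    ] ft [-0.7  1.2 -2.1] gap 19.72627187466069 78.67007732391357
side 34 210 [ 559.2 -111.8] rel. insert [-35.9   1.2]
side 60 277 [ 559.3 -112.1] rel. insert [-36.    0.9]
side 108 134 [ 559.5 -111.7] rel. insert [-35.6   1.3]
lid/min z [ 21.8 420.6]
scene 34 113 [ 558.6 -109.2] rel. insert [-35.8   4. ]
scene 60 154 [ 558.7 -109.2] rel. insert [-35.8   3.9]
scene 108 79 [ 558.2 -109.2] rel. insert [-36.2   4.1]
lid/min z [ 24.2 540. ]
```

Request:
play_rows:
  targets:
    - [[0.015,-0.01,0],[0,0,0],1]
    - [[0.025,-0.01,0.02],[0,0,0],1]
    - [[0.025,-0.01,0.04],[0,0,0],1]
    - [[0.025,-0.01,0.06],[0,0,0],1]
    - [[0.025,-0.01,0.07],[0,0,0],1]
    - [[0.025,-0.01,0.08],[0,0,0],1]
    - [[0.025,-0.01,0.085],[0,0,0],1]
    - [[0.025,-0.01,0.085],[0,0,0],1]

```text
t: 31.55
tool_pos: [553.1, -114.3, 136.7]
eef_rot: [0.369, -3.12, 0.0]
ft_force: [0.4, -0.6, -3.8]
finger_gap: 19.8
grip_force: 78.7
```

Request:
play_rows:
  targets:
    - [[0,0,0.004],[0,0,0],1]
    - [[0,0,0.008],[0,0,0],1]
    - [[0,0,0.011],[0,0,0],1]
    - [[0,0,0.014],[0,0,0],1]
    - [[0,0,0.017],[0,0,0],1]
    - [[0,0,0.017],[0,0,0],1]
    - [[0,0,0.017],[0,0,0],1]
    - [[0,0,0.017],[0,0,0],1]

```text
t: 32.35
tool_pos: [553.3, -114.2, 135.6]
eef_rot: [-0.369, 3.119, -0.0]
ft_force: [-1.3, -0.4, 5.1]
finger_gap: 19.8
grip_force: 78.9
```

```bash
python3 chk.py
```

```text
32.35 [ 553.3 -114.2  135.6] shift [-0.017 -0.003  0.   ] turn [-0.0001  0.0002 -0.    ] ft [-1.3 -0.4  5.1] gap 19.815364382317092 78.85396957397461
side 34 226 [ 557.  -113.4] rel. insert [-38.5   0.3]
side 60 268 [ 556.8 -113.5] rel. insert [-38.7   0.2]
side 108 268 [ 557.6 -112.5] rel. insert [-37.7   1. ]
lid/min z [ 22.2 410.8]
scene 34 124 [ 556.2 -110.5] rel. insert [-38.6   3.3]
scene 60 147 [ 556.3 -111. ] rel. insert [-38.6   2.8]
scene 108 138 [ 554.6 -110.3] rel. insert [-40.1   3.9]
lid/min z [ 24.8 530.8]
```

Contact shows as a push of about +5 N, with the bottle at its expected height, inside the bay and upright. I'll release slowly and rise.

Request:
play_rows:
  targets:
    - [[0,0,-0.005],[0,0,0],1]
    - [[0,0,-0.005],[0,0,0],0.6]
    - [[0,0,-0.005],[0,0,0],0.4]
    - [[0,0,-0.005],[0,0,0],0.2]
    - [[0,0,-0.005],[0,0,0],0]
    - [[0,0,-0.005],[0,0,0],-0.3]
    - [[0,0,-0.005],[0,0,0],-0.6]
    - [[0,0,-0.005],[0,0,0],-1]

```text
t: 33.25
tool_pos: [553.1, -114.3, 135.6]
eef_rot: [-0.369, 3.12, -0.0]
ft_force: [0.1, -0.6, -0.1]
finger_gap: 80.6
grip_force: 0.0
```

Request:
play_rows:
  targets:
    - [[0,0,0],[0,0,0],-1]
    - [[0,0,-0.1],[0,0,0],-1]
    - [[0,0,-0.3],[0,0,0],-1]
    - [[0,0,-0.5],[0,0,0],-1]
    - [[0,0,-0.8],[0,0,0],-1]
    - [[0,0,-1],[0,0,0],-1]
    - [[0,0,-1],[0,0,0],-1]
    - [[0,0,-1],[0,0,0],-1]

```text
t: 34.05
tool_pos: [553.0, -114.4, 236.0]
eef_rot: [-0.369, 3.119, -0.001]
ft_force: [-1.2, -0.3, -0.5]
finger_gap: 85.4
grip_force: 0.0
```

```bash
python3 chk.py; python3 - <<'E'
from h import *
# bystander + insert level check with the side camera vs the first frame
d0=np.load("side.npz");p,d=manip.grab_frame("side");W0=cloud("side",d0["d"]);W=cloud("side",d)
for k,c,z0,z1,r in(("jar",(652,98),60,110,45),("mug",(794,-40),40,100,60),("orange",(396,-12),60,150,50)):
    f=lambda W,d:np.median(W[(d>0)&(np.hypot(W[...,0]-c[0],W[...,1]-c[1])<r)&(W[...,2]>z0)&(W[...,2]<z1)],0).round(1)
    print(k,f(W0,d0["d"]),f(W,d))
C=np.array([594.4,-104.4]);a=np.radians(13.92);E=np.array([[np.cos(a),np.sin(a)],[-np.sin(a),np.cos(a)]]);q=(W[...,:2]-C)@E.T
for n,m in dict(ins_plus=(q[...,0]>20)&(q[...,0]<70)&(abs(q[...,1])<34),tray=(q[...,0]>90)&(q[...,0]<125)&(abs(q[...,1])<40)).items():
    m=m&(d>0)&(abs(W[...,2]-22)<10);print(n,m.sum(),np.median(W[m][:,2]).round(2))
E
```

```text
34.05 [ 553.  -114.4  236. ] shift [-0.02  -0.002  1.004] turn [-0.0002  0.0002 -0.    ] ft [-1.2 -0.3 -0.5] gap 85.37284928248415 0.0
side 34 213 [ 556.9 -112.9] rel. insert [-38.4   0.7]
side 60 266 [ 556.9 -113.2] rel. insert [-38.5   0.5]
side 108 283 [ 557.2 -111.9] rel. insert [-37.9   1.6]
lid/min z [ 22.2 510.5]
scene 34 133 [ 556.1 -110.7] rel. insert [-38.7   3.1]
scene 60 154 [ 556.1 -110.4] rel. insert [-38.6   3.4]
scene 108 155 [ 555.8 -109.8] rel. insert [-38.7   4.1]
lid/min z [ 25.  613.3]
jar [648.1  85.9  89.1] [646.7  85.3  88.3]
mug [792.7 -48.8  67. ] [792.3 -49.8  66.6]
orange [396.4  -2.9  98.1] [396.4  -3.1  98.1]
ins_plus 289 23.35
tray 279 20.27
```

The bottle stands upright in bay_b with the insert still seated, and the jar, mug and orange bottle read where they started.

```bash
python3 -c "
from bench import manip
print(manip.sign_off())"
```

```text
the job is handed in; nothing more can be done
None
```

The job is handed in at about 34 s: the insert is seated flat in the pocket (3.1 mm proud of the tray) and the pale pump bottle stands upright in bay_b, clear of the fin; the jar, mug and near orange bottle had not moved (the others were not re-measured), and I viewed 12 pictures, two over the limit of 10.

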